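# Lock the bracelet mandrel with its cross pin

### The job

Lock the bracelet mandrel in its bench holder: push the raised lever down until it comes level against its stop, which lines up the mandrel's hidden cross-hole with the hole in the top of the holder. Then take the tapered locking pin, the one with the wide collar, from the tool stand, push it upright down through the hole until its collar sits fully home on the holder, and let go. Leave the other two tools standing in the stand.

Things in the scene. Friction and masses are not known exactly. Their poses are not given: they have to be found in the camera images.
- holder: Grey block fixed to the bench, 90 (x) x 70 (y) x 100 mm; origin: centre of its underside, z up. A 28 mm vertical hole opens in the centre of its flat top. The steel mandrel lies in it along y, axis 60 mm up; its 60 mm thick end sticks out 235 mm to -y. At y = +75 mm a 12 mm lever (22 mm ball end, 110 mm from the axis) stands out of the mandrel's 40 mm stub, towards -x.
- mandrel (a joint): Angle of the lever above level, rad; starts 0.55 to 1.0, pointing up and to the holder's -x. At 0 it is level on its stop, top 66 mm above the bench, and the mandrel's 28 mm cross-hole is in line with the holder's hole (the pin passes within 10 degrees). Pressing down on it 50 mm out from the axis takes about 3 N; it stays where left.
- pin_grip (a point): Steel locking pin, upright in one of 3 holes of a wooden stand (210 x 70 x 90 mm, holes 70 mm apart). Shank 80 mm, tapering from 8 mm at the tip to 22; collar 44 mm wide, 6 thick, resting on the stand; ridged grip 24 mm thick, 42 tall; 240 to 390 g. Point: mid-grip on the axis, 27 mm above the collar's underside, 107 above the tip, 127 above the bench when home; z up.
- ball_punch_mid (a point): Bystander: steel doming punch standing in another hole of the stand, 20 mm shank with a 32 mm ball on top, 154 mm tall, no collar. The point is half-way up, on its axis.
- square_punch_mid (a point): Bystander: plain square steel bar punch, 18 x 18 x 135 mm, standing in another hole of the stand. The point is half-way up, on its axis.
Not all that is in view belongs to the job. What is shaped like the part that bears pin_grip but orange or yellow is not meant.

How it is judged (in metres and radians):
On the way:
1. the lever is down at its stop (within 10 degrees of level) (value of joint mandrel below 0.17 rad), for 0.2 s.
At the end, for the whole second after the job is handed in: The lever is within 10 degrees of level, and the locking pin stands upright (within 10 degrees) in the holder's hole, on its axis within 12 mm, its collar within 8 mm of the holder's top, released and at rest (value of joint mandrel below 0.17 rad and z of pin_grip in the frame of holder between 0.12 and 0.135 m and x of pin_grip in the frame of holder between -0.012 and 0.012 m and y of pin_grip in the frame of holder between -0.012 and 0.012 m and angle between pin_grip's own z axis and vertical below 0.17 rad and linear speed of pin below 0.03 m/s); the robot touches nothing.
It fails at once if a punch is knocked over, lifted or pulled out of the stand (its middle moved more than 40 mm) (distance of any of ball_punch_mid, square_punch_mid from where it was at the start of the episode above 0.04 m).
It also fails if it takes over 58 s, if anything falls off the work surface, if the arm or the gripper's body presses on something with over 40 N, if the wrist force passes 120 N, or if a joint passes its speed limit or range.

### The arm

A 6-joint arm with a two-finger parallel gripper is mounted at the origin on the work surface. World frame = base frame: x ahead of the robot, y to its left, z up, the work surface at z = 0. Lengths are in mm, angles in degrees, forces in N, time in s.
With the tool pointing down it reaches from about 375 to 900 mm from the base axis. Payload 3.1 kg.
Tool frame: the origin (TCP) lies midway between the tips of the shut fingers; the grasp point (between the pads) lies 19 mm behind it; z points along the fingers, y is the direction in which the jaws open and shut (so a half turn about z gives the same grasp; the last joint's range is limited). The gripper opens to 87 mm and grips with 3 to 60 N. Pads are 19 mm wide; open, the fingers measure 117 mm over their backs; the gripper's body (75 mm by 190 mm) begins 51 mm behind the grasp point.
Start: joints at [-84.884, 30.224, 82.088, -0, 67.689, -10.227], TCP at [165.406, -602.692, 222.548] pointing down, gripper open.
Joint ranges: [-176.69, 176.69], [-43.24, 126.21], [12.49, 139.97], [-82, 262], [0, 151.66], [-163.58, 163.58]. Speed limits (degrees/s): [159.86, 159.86, 180, 180, 180, 180].

### API

Orientations are given as [roll, pitch, yaw] about the fixed x, y, z axes, in that order (R = Rz(yaw) Ry(pitch) Rx(roll)).
In Python, from rig import * gives the robot as it stands.
- The arm moves only by the tool drive_tool, never from a script. Its argument "steps" is one flat list of numbers, 5 for each row, row after row: the closure, from 0 (fully open) to 1 (shut), then the shift along the tool's x, y, z in units of 0.1 m (1.0 is 0.1 m), then the turn about the tool's z in units of 5 degrees (1.0 is 5 degrees). A call has 1 to 20 rows; each row shifts and turns the pose as measured when the row begins, along the tool's axes as they then stand; what a row does not reach is not made up. A row lasts 1/10 s, in which the tool goes at most 50 mm and 8.59 degrees, less where a joint would pass 70% of its speed; a pose out of reach is approached as far as the arm can. A call with a number of a shift or a turn outside -1 to 1 is refused whole. A call with a gripper value outside its range is refused whole. The fingers move at their own pace and stop on an object; "force" is the grip in N (left out, the last holds). Time passes only in rows, so rows that do not move let the fingers close. It gives the time, the measured TCP pose, the force and the opening at its end, in the units of the state.
- sense(): the state, without advancing time (a new reading comes with each control period).
- capture(name): name is "side" or "top" or "wrist"; returns (picture, depth): 400x640x3 uint8, red, green, blue; 400x640 float32, mm along the optical axis (not along the pixel's ray), 0 where there is no reading.
- camera_model(name): a dict with "mtx" (3x3 intrinsics, pixels), "view" (4x4, takes a point from world to camera coordinates); the wrist camera has in their place "tool_from_camera" (4x4, takes a point from camera to tool coordinates, whose origin is the TCP and whose axes are the flange's). Camera axes: x right, y up, looking along -z (the intrinsics and any distortion apply to the point x, -y, -z); pixel columns grow to the right and rows downward; lengths in mm; the calibration is good to about 2 mm. The wrist camera is an equidistant fisheye: a pixel r from the principal point sees the ray r / f radians off the axis. A picture is of the moment at which its call begins: read the wrist's pose just before it. camera_model takes no time and is no camera call.
- job_done(): hands the job in, once; it reports no verdict.
The state is a dict: "time": time; "qpos": joint angles; "qvel": joint speeds; "tau": joint torques, N m; "tool_pos": TCP position; "tcp_rot": TCP orientation; "ft_force": force on the tool from outside, world axes, zero at the start; "ft_torque": the same for the moment, N m; "gripper_width": opening from 0.0 (shut) to 1.0 (fully open).
Only numpy, scipy, OpenCV 4.12 (cv2) and the standard library are available. Lean on these libraries where they do the work, as an engineer would, in place of code of your own. Each camera call takes 0.05 s, during which the arm holds its last target. There are 200 camera calls.

## Working session

There is one attempt and no reset: what is moved stays moved. The work goes in short steps, Python scripts to look and compute and a tool call to move; the robot and the scene stay as the last step left them, time stands still between calls to the robot, and variables do not carry over. Pictures are saved under pics/ and viewed, about 8 in all and at most 12, crops included, and the job is handed in when it is done.

Besides the shell and the picture viewer there is one more tool, called after "Request:" by a JSON object that holds its "method" and its "body", one argument or row to a line. drive_tool: Moves the arm, as the interface text tells. Its arguments: {"type":"object","properties":{"steps":{"type":"array"},"force":{"type":"number"}},"required":["steps"]}

```bash
mkdir -p pics; cat > h.py <<'E'
from rig import *
import numpy as np, cv2
def cloud(n):
    s=sense() if n=="wrist" else None
    im,d=capture(n); c=camera_model(n)
    K=np.array(c["mtx"]); v,u=np.mgrid[0:400,0:640]
    x=(u-K[0,2])/K[0,0]*d; y=(v-K[1,2])/K[1,1]*d
    P=np.stack([x,-y,-d,np.ones_like(d)],-1)@np.linalg.inv(np.array(c["view"])).T
    P=P[...,:3]; P[d==0]=np.nan
    return im,d,P
def save(n,im,k=1): cv2.imwrite("pics/"+n+".png",cv2.resize(im[...,::-1],None,fx=k,fy=k))
E
python3 - <<'E'
from h import *
a=[]
for n in("top","side"):
    im,d,P=cloud(n); a.append(im); np.savez(n,im=im,d=d,P=P)
    save(n,im,1.25); c=camera_model(n); print(n,{k:(np.round(v,2).tolist() if hasattr(v,'__len__') and not isinstance(v,str) else v) for k,v in c.items()})
print(sense())
E
```

```text
top {'mtx': [[493.38, 0.0, 315.36], [0.0, 493.38, 195.63], [0.0, 0.0, 1.0]], 'view': [[0.02, -1.0, 0.01, 81.87], [0.99, 0.02, 0.16, -527.59], [-0.16, 0.01, 0.99, -1119.86], [0.0, 0.0, 0.0, 1.0]]}
side {'mtx': [[404.81, 0.0, 324.24], [0.0, 404.81, 197.12], [0.0, 0.0, 1.0]], 'view': [[-0.99, -0.1, -0.02, 535.5], [0.03, -0.51, 0.86, -62.69], [-0.09, 0.86, 0.51, -837.63], [0.0, 0.0, 0.0, 1.0]]}
{'time': 0.1, 'qpos': array([-8.48848675e+01,  3.02726502e+01,  8.21474343e+01, -1.90366849e-04,
        6.76882191e+01, -1.02283980e+01]), 'qvel': array([-0.05957729, -0.1672635 , -0.20013629, -0.06669801,  0.11101389,
        0.02685785]), 'tau': array([ 9.27249744e-07, -4.40985239e+01, -1.77151179e+01,  6.34504762e-02,
        5.33608091e-02, -3.22062181e-05]), 'tool_pos': array([ 165.33687349, -602.07443212,  221.68902374]), 'tcp_rot': array([-1.79893386e+02, -1.90585423e-02,  1.53435852e+01]), 'ft_force': array([ 0.30662676, -0.13069882,  0.22952472]), 'ft_torque': array([-0.02201489,  0.00436458, -0.04909204]), 'gripper_width': 0.9997154769662973}
```

View pics/top.png

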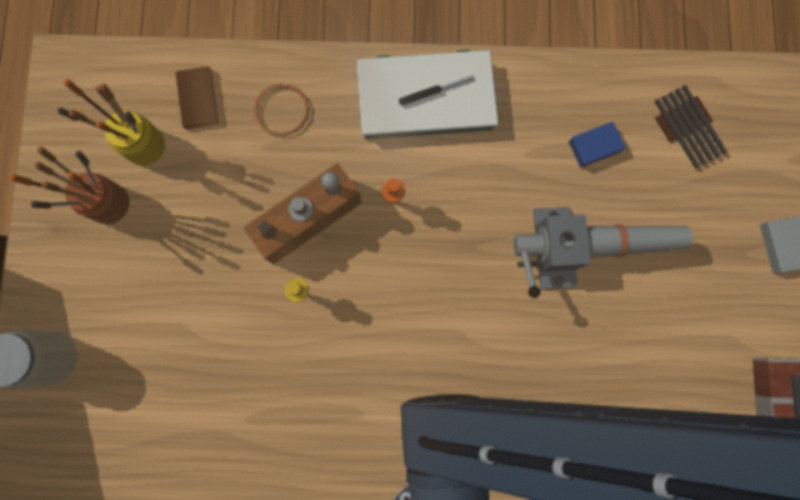

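View pics/side.png

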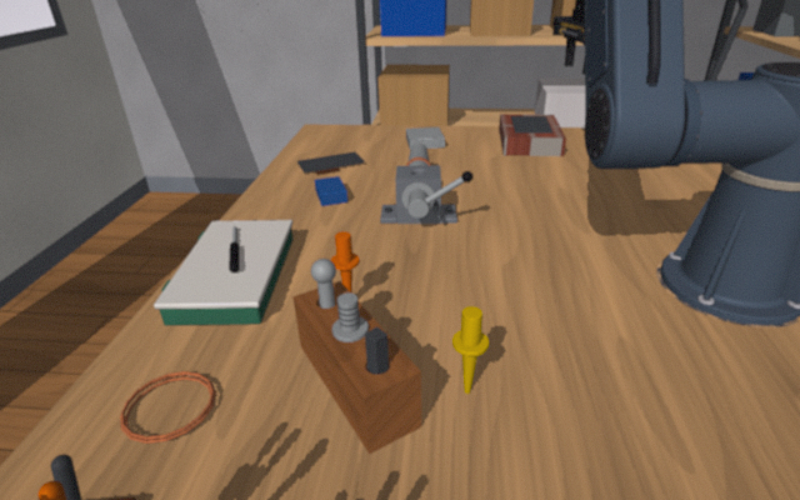

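The top view shows the holder at about (562,240), its lever ball at (534,291), and the stand at (303,212) with the collared pin in its middle hole at (300,208). The ball punch is at (331,182) and the square punch at (266,231). In the side view, the lever is raised and the yellow and orange decoys stand beside the stand.

```bash
python3 - <<'E'
from h import *
t=np.load("top.npz"); P=t["P"]; im=t["im"]; d=t["d"]
print("nan frac",np.isnan(P[...,2]).mean(), "table z",np.nanmedian(P[240:300,250:300,2]))
def reg(u0,u1,v0,v1): return P[v0:v1,u0:u1].reshape(-1,3)
# holder top
q=reg(410,490,160,235); m=(q[:,2]>95)&(q[:,2]<106); h=q[m]; 
r=cv2.minAreaRect(h[:,:2].astype(np.float32)); print("holder top",r,np.median(h[:,2]),m.sum())
hole=q[(q[:,2]<88)&(np.hypot(*(q[:,:2]-r[0]).T)<16)]; print("hole pts",hole.mean(0),len(hole))
# stand top
q=reg(185,300,120,215); s=q[(q[:,2]>84)&(q[:,2]<95)]; rs=cv2.minAreaRect(s[:,:2].astype(np.float32)); print("stand",rs,np.median(s[:,2]),len(s))
for z0,z1 in((94,105),(110,126),(126,136),(136,150),(150,175),(175,260)):
    m=((P[...,2]>z0)&(P[...,2]<z1)); m[:, :185]=0; m[:,300:]=0; m[:110]=0; m[220:]=0
    n,l,st,c=cv2.connectedComponentsWithStats(m.astype(np.uint8))
    for i in range(1,n):
        if st[i,4]>8: p=P[l==i]; print(z0,st[i],p.mean(0).round(1),p.min(0).round(),p.max(0).round())
# dark lever ball
m=(im.max(2)<60); m[:,:405]=0; m[:,450:]=0; m[:215]=0; m[250:]=0
p=P[m]; print("ball",m.sum(),np.argwhere(m).mean(0),np.nanmean(p,0),np.nanmax(p,0))
E
```

```text
nan frac 0.004015625 table z -0.4650433088693262
holder top ((522.6117553710938, -195.42538452148438), (108.58560180664062, 122.89264678955078), 8.790626525878906) 100.46022335867451 1177
hole pts [ 517.87738988 -184.04289878   41.2278455 ] 18
stand ((579.1770629882812, 265.5367431640625), (72.05978393554688, 209.8836212158203), 37.240020751953125) 89.8735530291624 2245
94 [231 159  20  18 122] [573.  262.   96.7] [557. 244.  94.] [596. 287. 104.]
94 [214 184   7   6  12] [530.4 315.2 100.3] [525. 309.  95.] [538. 321. 104.]
110 [235 164  11   7  21] [571.  260.7 119.5] [566. 253. 111.] [580. 273. 126.]
110 [213 182   6   7  16] [531.1 314.8 117.5] [526. 310. 113.] [539. 321. 126.]
126 [239 163   6   6   9] [573.2 257.  130.3] [569. 253. 126.] [581. 263. 134.]
126 [206 176  12  12  53] [535.9 321.  133.3] [525. 310. 126.] [548. 332. 136.]
136 [257 137  15  15  95] [617.2 208.5 145. ] [606. 194. 137.] [638. 225. 150.]
136 [233 158  11  11  82] [578.6 265.3 138.6] [567. 254. 136.] [590. 276. 144.]
136 [210 177   4   7  11] [539.3 320.1 136.8] [532. 317. 136.] [546. 324. 137.]
150 [259 138  11  11  68] [620.6 209.  152.2] [609. 198. 150.] [632. 219. 157.]
ball 67 [227.40298507 432.67164179] [ 452.55683421 -169.94714843   92.86511441] [ 489.06621171 -141.52381725  132.94241589]
```

```bash
cat >> h.py <<'E'
def ray(n,u,v,z):
    c=camera_model(n); K=np.array(c["mtx"]); Vi=np.linalg.inv(np.array(c["view"]))
    r=Vi[:3,:3]@[(u-K[0,2])/K[0,0],-(v-K[1,2])/K[1,1],-1]; o=Vi[:3,3]
    return o+r*(z-o[2])/r[2]
def rel(x,y,z,yaw):
    from scipy.spatial.transform import Rotation as R
    s=sense(); p=np.array(s["tool_pos"]); M=R.from_euler("xyz",s["tcp_rot"],degrees=True)
    print("t",s["time"],"pos",p.round(1),"rot",np.round(s["tcp_rot"],2),"f",np.round(s["ft_force"],1),"g",round(s["gripper_width"],3))
    print("shift",(M.inv().apply(np.array([x,y,z])-p)/100).round(3),"turn units", -(yaw-s["tcp_rot"][2])/5)
E
python3 - <<'E'
from h import *
t=np.load("top.npz"); P=t["P"]; im=t["im"]
z=P[...,2]; m=((z>97)&(z<104)).astype(np.uint8); m[:,:410]=0; m[:,490:]=0; m[:160]=0;m[235:]=0
m=cv2.morphologyEx(m,cv2.MORPH_OPEN,np.ones((9,9)))
print(m.sum()); c,_=cv2.findContours(m,cv2.RETR_EXTERNAL,cv2.CHAIN_APPROX_NONE)
c=max(c,key=cv2.contourArea); W=np.array([ray("top",u,v,100)[:2] for u,v in c[:,0]],np.float32); print("holder",cv2.minAreaRect(W))
g=im[180:203,442:467].mean(2); print(g.astype(int)[::2,::2])
# hole via darkness
k=(g<70).astype(np.uint8); n,l,s,cc=cv2.connectedComponentsWithStats(k)
for i in range(1,n):
    if s[i,4]>15: print("hole",s[i],cc[i]+[442,180],ray("top",*(cc[i]+[442,180]),100))
# mandrel axis: points y<-240, ridge
for y0 in range(-400,-230,20):
    q=P[(P[...,1]>y0)&(P[...,1]<y0+20)&(z>35)&(P[...,0]>440)&(P[...,0]<600)]; print(y0,len(q),q.mean(0).round(1) if len(q) else 0)
# lever
q=P[(P[...,1]>-150)&(P[...,1]<-80)&(z>40)&(P[...,0]<500)&(P[...,0]>400)]; o=q[np.argsort(q[:,0])][::6]; print(o.round(0).tolist())
save("crop",im[150:250,390:520],6)
E
```

```text
0Traceback (most recent call last):
  File "<stdin>", line 6, in <module>
ValueError: max() iterable argument is empty
```

```bash
python3 - <<'E'
from h import *
t=np.load("top.npz"); P=t["P"]; im=t["im"]
z=P[...,2]; m=((z>97)&(z<104)).astype(np.uint8); m[:,:410]=0; m[:,490:]=0; m[:160]=0;m[235:]=0
m=cv2.morphologyEx(m,cv2.MORPH_OPEN,np.ones((5,5)))
print(m.sum()); c,_=cv2.findContours(m,cv2.RETR_EXTERNAL,cv2.CHAIN_APPROX_NONE)
c=max(c,key=cv2.contourArea); W=np.array([ray("top",u,v,100)[:2] for u,v in c[:,0]],np.float32); print("holder",cv2.minAreaRect(W))
g=im[180:203,442:467].mean(2); print(g.astype(int)[::2,::2])
k=(g<70).astype(np.uint8); n,l,s,cc=cv2.connectedComponentsWithStats(k)
for i in range(1,n):
    if s[i,4]>15: print("hole",s[i],cc[i]+[442,180],ray("top",*(cc[i]+[442,180]),100))
for y0 in range(-400,-230,20):
    q=P[(P[...,1]>y0)&(P[...,1]<y0+20)&(z>35)&(P[...,0]>440)&(P[...,0]<600)]; print(y0,len(q),q.mean(0).round(1) if len(q) else 0)
q=P[(P[...,1]>-150)&(P[...,1]<-80)&(z>40)&(P[...,0]<500)&(P[...,0]>400)]; o=q[np.argsort(q[:,0])][::6]; print(o.round(0).tolist())
save("crop",im[150:250,390:520],6)
E
```

```text
594
holder ((554.0339965820312, -204.76513671875), (34.902103424072266, 62.58238983154297), 31.9501895904541)
[[ 99  99  98  98  97  96  97  96  96  94  96  95  95]
 [ 99  98  98  97  97  98  97  97  97  96  95  96  95]
 [ 98  97  96  97  94  86  84  89  93  97  95  96  94]
 [ 97  97  97  91  72  61  60  67  83  93  96  95  96]
 [ 98  97  96  77  59  52  51  53  67  89  96  96  95]
 [ 97  97  93  74  72  62  50  50  63  84  96  94  95]
 [ 97  96  93  75  73  75  73  73  82  86  97  95  96]
 [ 97  95  95  81  77 105 118 117 111  93  97  96  96]
 [ 96  95  96  90  84 104 108 104  99  97  96  94  95]
 [ 97  96  96  96  93  87  86  90  93  95  96  93  95]
 [ 96  95  96  96  96  95  96  95  96  95  94  95  95]
 [ 96  96  97  96  94  95  96  95  94  95  96  94  96]]
hole [ 7  6 10  6 49] [453.87755102 188.55102041] [ 539.72066495 -216.51658532  100.        ]
-400 164 [ 542.6 -389.9   79.8]
-380 176 [ 541.9 -370.1   80.7]
-360 185 [ 540.5 -349.8   81.5]
-340 192 [ 536.9 -329.2   83.3]
-320 220 [ 537.4 -310.4   82.3]
-300 205 [ 535.5 -289.6   83.2]
-280 210 [ 534.9 -270.1   84. ]
-260 269 [ 528.8 -247.5   96.9]
-240 415 [ 531.7 -230.    93.7]
[[426.0, -150.0, 120.0], [429.0, -150.0, 130.0], [431.0, -146.0, 127.0], [433.0, -145.0, 130.0], [436.0, -139.0, 128.0], [438.0, -142.0, 127.0], [440.0, -140.0, 127.0], [444.0, -147.0, 132.0], [447.0, -148.0, 119.0], [450.0, -143.0, 112.0], [454.0, -145.0, 115.0], [457.0, -144.0, 110.0], [461.0, -150.0, 112.0], [464.0, -147.0, 108.0], [467.0, -143.0, 104.0], [471.0, -149.0, 107.0], [473.0, -150.0, 104.0], [476.0, -142.0, 99.0], [479.0, -142.0, 91.0], [483.0, -144.0, 99.0], [486.0, -143.0, 95.0], [488.0, -144.0, 93.0], [489.0, -144.0, 49.0], [491.0, -147.0, 54.0], [493.0, -138.0, 56.0], [493.0, -140.0, 88.0], [495.0, -147.0, 90.0], [496.0, -137.0, 48.0], [498.0, -143.0, 85.0], [499.0, -142.0, 48.0]]
```

View pics/crop.png

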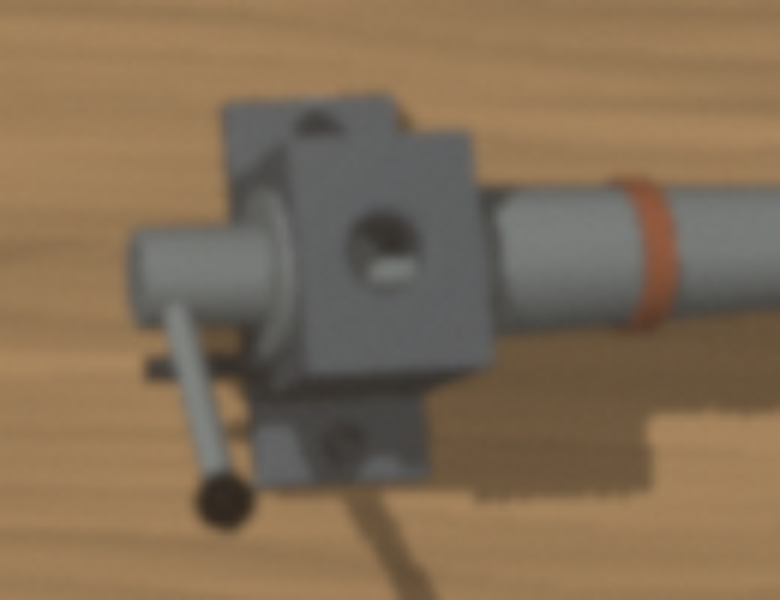

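The crop shows the hole centred at (385,249). The corners of the holder's top are about (288,140), (470,132), (493,364) and (302,377), and the lever ball is at (224,500).

```bash
python3 - <<'E'
from h import *
f=lambda a,b,z: ray("top",390+(a+.5)/6-.5,150+(b+.5)/6-.5,z)
C=np.array([f(*p,100)[:2] for p in((288,140),(470,132),(493,364),(302,377))]);print(C.round(1),C.mean(0))
e=C[0]-C[3]+C[1]-C[2]; print("x-dir yaw",np.degrees(np.arctan2(e[1],e[0])),np.hypot(*e)/2, np.hypot(*(C[0]-C[1])))
print("hole",f(385,249,100)); print("ball",f(224,500,125))
rel(0,0,0,0)
im,d,P=cloud("side"); save("sidecrop",im[80:200,270:420],5)
print(camera_model("wrist"))
E
```

```text
[[ 574.7 -180.4]
 [ 579.5 -249.2]
 [ 491.5 -255.4]
 [ 484.9 -184.1]] [ 532.63582456 -217.28639318]
x-dir yaw 3.161203023912803 89.05007802269519 68.95393714274898
hole [ 533.9347152  -216.09808128  100.        ]
ball [ 436.19714924 -148.5317049   125.        ]
t 0.1 pos [ 165.3 -602.1  221.7] rot [-1.7989e+02 -2.0000e-02  1.5340e+01] f [ 0.3 -0.1  0.2] g 1.0
shift [-2.000e-03 -6.239e+00  2.229e+00] turn units 3.0687170347142128
{'mtx': array([[309.70691629,   0.        , 316.36386025],
       [  0.        , 309.70691629, 196.93678752],
       [  0.        ,   0.        ,   1.        ]]), 'tool_from_camera': array([[-1.88417541e-05,  9.56400873e-01,  2.92057134e-01,
         8.06141815e+01],
       [ 9.99999900e-01,  1.48338101e-04, -4.21249555e-04,
        -2.28028123e-01],
       [-4.46206643e-04,  2.92057096e-01, -9.56400781e-01,
        -1.61440592e+02],
       [ 0.00000000e+00,  0.00000000e+00,  0.00000000e+00,
         1.00000000e+00]])}
```

View pics/sidecrop.png

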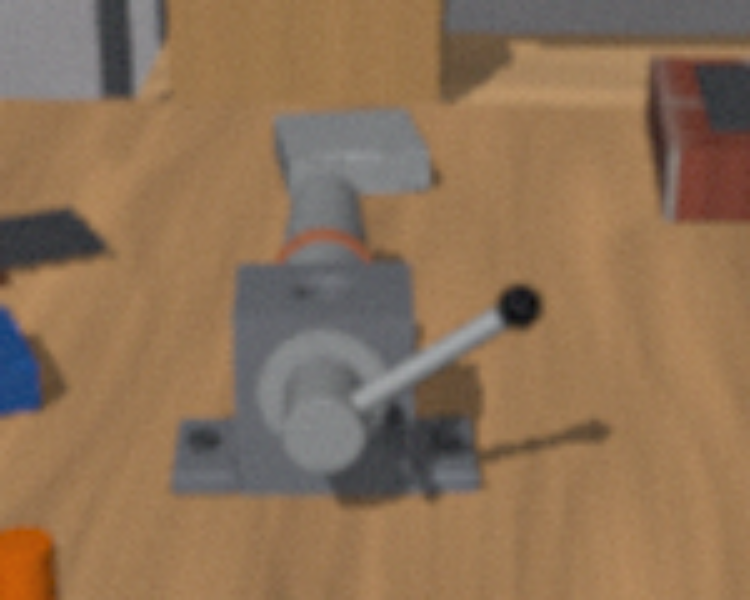

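```bash
python3 -c "
from h import *
rel(453.8,-146.2,160,15.3)"
```

```text
t 0.15 pos [ 165.3 -602.2  221.8] rot [-1.799e+02 -2.000e-02  1.534e+01] f [ 0.5 -0.2  0.3] g 1.0
shift [ 3.988 -3.633  0.625] turn units 0.008783304350472676
```

Request:
{"method": "drive_tool", "body": {
  "steps": [1, 0.33, -0.3, 0, 0, 1, 0.33, -0.3, 0, 0, 1, 0.33, -0.3, 0, 0, 1, 0.33, -0.3, 0, 0, 1, 0.33, -0.3, 0, 0, 1, 0.33, -0.3, 0, 0, 1, 0.33, -0.3, 0, 0, 1, 0.33, -0.3, 0, 0, 1, 0.33, -0.3, 0, 0, 1, 0.33, -0.3, 0, 0, 1, 0.33, -0.3, 0, 0, 1, 0.33, -0.3, 0, 0, 1, 0, 0, 0, 0],
  "force": 30
}}

```text
time: 1.45
tool_pos: [461.4, -136.1, 218.6]
tcp_rot: [-180.0, -0.0, 14.9]
ft_force: [-0.2, -0.1, 0.2]
gripper_width: 0.009
```

```bash
python3 -c "
from h import *
rel(453.8,-146.2,140,15.3)"
```

```text
t 1.45 pos [ 461.4 -136.1  218.6] rot [-1.7999e+02 -4.0000e-02  1.4950e+01] f [-0.2 -0.1  0.2] g 0.009
shift [-0.1    0.078  0.786] turn units -0.07081873671215141
```

Request:
{"method": "drive_tool", "body": {
  "steps": [1, -0.1, 0.08, 0.2, 0, 1, 0, 0, 0.3, 0, 1, 0, 0, 0.3, 0, 1, 0, 0, 0.15, 0, 1, 0, 0, 0.12, 0, 1, 0, 0, 0.12, 0, 1, 0, 0, 0.12, 0, 1, 0, 0, 0.1, 0, 1, 0, 0, 0.05, 0]
}}

```text
time: 2.35
tool_pos: [453.2, -151.4, 68.6]
tcp_rot: [179.8, -0.0, 15.1]
ft_force: [-0.1, 0.1, 1.6]
gripper_width: 0.005
```

Request:
{"method": "drive_tool", "body": {
  "steps": [1, 0, 0, 0.03, 0, 1, 0, 0, 0.03, 0, 1, 0, 0, 0.0, 0]
}}

```text
time: 2.65
tool_pos: [453.3, -151.8, 66.9]
tcp_rot: [179.7, -0.1, 15.1]
ft_force: [-0.1, 0.0, 0.9]
gripper_width: 0.009
```

```bash
python3 - <<'E'
from h import *
rel(453,-151,66,15)
im,d,P=cloud("side"); save("side2",im[60:200,250:420],4)
E
```

```text
t 2.65 pos [ 453.3 -151.8   66.9] rot [ 1.7972e+02 -1.4000e-01  1.5050e+01] f [-0.1  0.   0.9] g 0.009
shift [-0.001 -0.008  0.009] turn units 0.010800937584988545
```

View pics/side2.png

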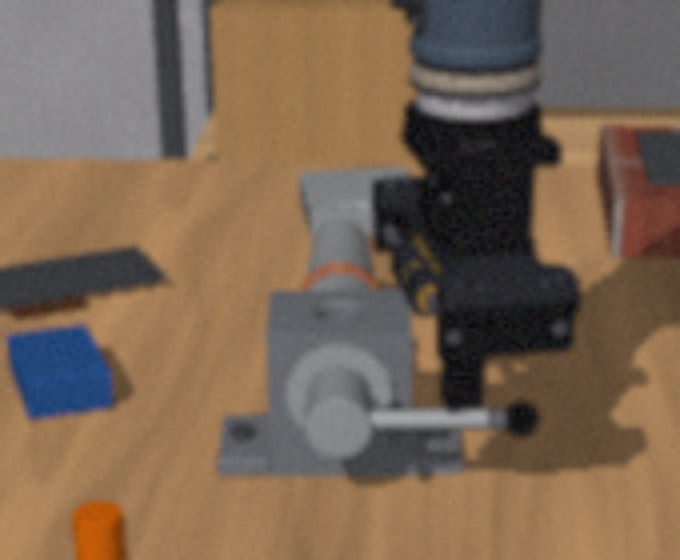

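The lever, from (370,418) to the ball at (520,418), is now close to level under the fingertips. I'll press a little further to feel the stop.

Request:
{"method": "drive_tool", "body": {
  "steps": [1, 0, 0, 0.04, 0, 1, 0, 0, 0.06, 0, 1, 0, 0, 0.08, 0, 1, 0, 0, 0.08, 0]
}}

```text
time: 3.1
tool_pos: [454.3, -152.8, 64.4]
tcp_rot: [179.2, -0.5, 15.3]
ft_force: [-14.3, 7.3, 85.5]
gripper_width: 0.007
```

That's firmly on the stop, at 85 N, which is more than I wanted. I'll back off and head for the pin, opening and turning on the way.

Request:
{"method": "drive_tool", "body": {
  "steps": [1, 0, 0, -0.1, 0, 1, 0, 0, -0.4, 0, 1, 0, 0, -0.4, 0, 0.7, 0, 0, -0.4, 0, 0.4, 0, 0, -0.3, 0, 0, 0, 0, 0, -1, 0, 0, 0, 0, -1, 0, 0, 0, 0, -1, 0, 0, 0, 0, -1, 0, 0, 0, 0, -1, 0, 0, 0, 0, -1, 0, 0, 0, 0, -1, 0, 0, 0, 0, -1, 0, 0, 0, 0, -1, 0, 0, 0, 0, -1, 0, 0, 0, 0, -1]
}}

```text
time: 4.7
tool_pos: [455.4, -155.2, 236.5]
tcp_rot: [177.8, 0.9, 72.5]
ft_force: [0.9, -0.5, 0.4]
gripper_width: 0.989
```

Request:
{"method": "drive_tool", "body": {
  "steps": [0, 0, 0, 0, -1, 0, 0, 0, 0, -1, 0, 0, 0, 0, -1, 0, 0, 0, 0, -1, 0, 0, 0, 0, -1, 0, 0, 0, 0, -1, 0, 0, 0, 0, -1, 0, 0, 0, 0, -1, 0, 0, 0, 0, -1, 0, 0, 0, 0, -1, 0, 0, 0, 0, -1, 0, 0, 0, 0, -1, 0, 0, 0, 0, 0]
}}

```text
time: 6.0
tool_pos: [455.7, -157.6, 232.5]
tcp_rot: [179.8, 2.4, 135.1]
ft_force: [-0.7, 0.4, -0.7]
gripper_width: 0.998
```

```bash
python3 - <<'E'
from h import *
rel(578.6,265.3,210,126.8)
im,d,P=cloud("top"); z=P[...,2]
# lever height near ball
q=P[(abs(P[...,1]+147)<15)&(P[...,0]>410)&(P[...,0]<500)&(z>45)]; q=q[np.argsort(q[:,0])]; print(q[::8].round(0).tolist())
E
```

```text
t 6.0 pos [ 455.7 -157.6  232.5] rot [179.82   2.44 135.13] f [-0.7  0.4 -0.7] g 0.998
shift [2.121 3.864 0.147] turn units 1.6651142665772825
[[410.0, -144.0, 551.0], [410.0, -161.0, 566.0], [410.0, -145.0, 560.0], [411.0, -149.0, 404.0], [411.0, -151.0, 401.0], [411.0, -137.0, 538.0], [411.0, -153.0, 499.0], [411.0, -152.0, 497.0], [412.0, -152.0, 563.0], [412.0, -137.0, 545.0], [412.0, -134.0, 542.0], [412.0, -145.0, 402.0], [412.0, -161.0, 569.0], [413.0, -156.0, 402.0], [413.0, -150.0, 399.0], [413.0, -135.0, 548.0], [413.0, -151.0, 562.0], [413.0, -140.0, 557.0], [413.0, -140.0, 555.0], [414.0, -150.0, 67.0], [414.0, -148.0, 566.0], [414.0, -148.0, 501.0], [414.0, -149.0, 403.0], [414.0, -153.0, 564.0], [414.0, -140.0, 496.0], [414.0, -152.0, 434.0], [415.0, -144.0, 558.0], [415.0, -152.0, 414.0], [415.0, -141.0, 555.0], [415.0, -160.0, 570.0], [415.0, -157.0, 568.0], [415.0, -151.0, 408.0], [415.0, -154.0, 566.0], [415.0, -144.0, 405.0], [415.0, -140.0, 402.0], [416.0, -145.0, 70.0], [416.0, -149.0, 451.0], [416.0, -137.0, 556.0], [416.0, -136.0, 555.0], [416.0, -156.0, 570.0]
[... 4096 characters left out ...]
, -157.0, 563.0], [475.0, -152.0, 567.0], [476.0, -145.0, 65.0], [476.0, -141.0, 61.0], [477.0, -142.0, 569.0], [477.0, -157.0, 562.0], [478.0, -153.0, 564.0], [478.0, -150.0, 62.0], [479.0, -135.0, 571.0], [480.0, -153.0, 563.0], [480.0, -149.0, 67.0], [481.0, -152.0, 63.0], [482.0, -153.0, 559.0], [482.0, -149.0, 67.0], [483.0, -144.0, 565.0], [484.0, -147.0, 562.0], [485.0, -134.0, 567.0], [485.0, -145.0, 560.0], [487.0, -147.0, 66.0], [488.0, -132.0, 566.0], [489.0, -141.0, 50.0], [490.0, -141.0, 62.0], [491.0, -142.0, 69.0], [492.0, -134.0, 560.0], [493.0, -138.0, 54.0], [494.0, -150.0, 65.0], [496.0, -141.0, 52.0], [497.0, -140.0, 347.0], [498.0, -139.0, 348.0], [500.0, -136.0, 342.0]]
```

The lever reads level, with its top at z≈65. The tool has picked up a 2.4° tilt, which I'll watch. Moving above the pin.

Request:
{"method": "drive_tool", "body": {
  "steps": [0, 0.19, 0.35, 0, 0.2, 0, 0.19, 0.35, 0, 0.2, 0, 0.19, 0.35, 0, 0.2, 0, 0.19, 0.35, 0, 0.2, 0, 0.19, 0.35, 0, 0.2, 0, 0.19, 0.35, 0, 0.2, 0, 0.19, 0.35, 0, 0.2, 0, 0.19, 0.35, 0, 0.2, 0, 0.19, 0.35, 0, 0.1, 0, 0.19, 0.35, 0, 0.1, 0, 0, 0, 0, 0]
}}

```text
time: 7.15
tool_pos: [612.0, 223.2, 224.3]
tcp_rot: [179.2, 2.6, 124.0]
ft_force: [0.5, -0.1, 0.4]
gripper_width: 0.996
```

```bash
python3 -c "
from h import *
rel(578.6,265.3,190,126.8)"
```

```text
t 7.15 pos [612.  223.2 224.3] rot [179.15   2.63 123.97] f [ 0.5 -0.1  0.4] g 0.996
shift [ 0.551 -0.046  0.318] turn units -0.5664752474556621
```

Request:
{"method": "drive_tool", "body": {
  "steps": [0, 0.28, -0.02, 0.1, -0.3, 0, 0.28, -0.02, 0.2, -0.3, 0, 0, 0, 0.15, 0, 0, 0, 0, 0, 0]
}}

```text
time: 7.55
tool_pos: [577.7, 266.0, 174.3]
tcp_rot: [179.3, 2.8, 126.8]
ft_force: [-0.2, -0.7, -1.1]
gripper_width: 1.001
```

```bash
python3 - <<'E'
from h import *
rel(578.6,265.3,103,126.8)
im,d=capture("wrist"); save("w1",im,1.25)
E
```

```text
t 7.55 pos [577.7 266.  174.3] rot [179.33   2.76 126.82] f [-0.2 -0.7 -1.1] g 1.001
shift [ 0.023 -0.005  0.713] turn units 0.004228244604925635
```

View pics/w1.png

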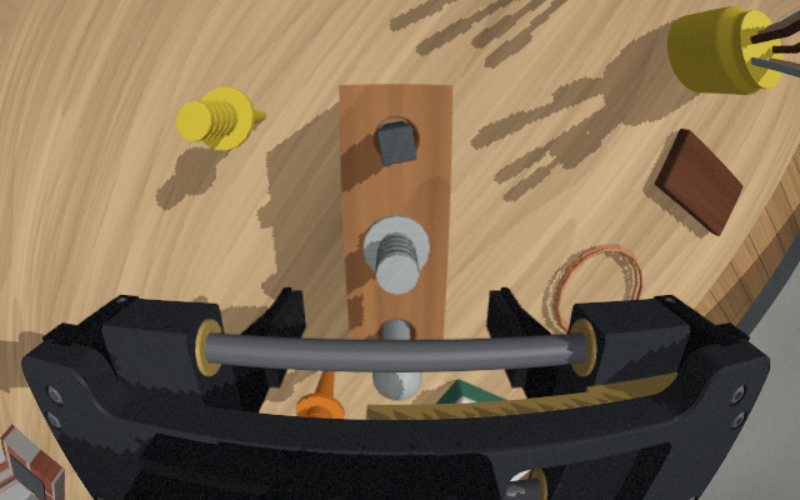

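The wrist view shows the pin's top at (398,270) between the jaws at (300,300) and (495,300), with the square punch at (397,142) and the ball punch at (398,365), both clear of the fingers.

```bash
cat >> h.py <<'E'
def wray(u,v,z):
    from scipy.spatial.transform import Rotation as R
    s=sense(); c=camera_model("wrist"); K=np.array(c["mtx"]); T=np.array(c["tool_from_camera"])
    a=np.array([u-K[0,2],v-K[1,2]]); r=np.hypot(*a); th=r/K[0,0]; a=a/r*np.sin(th)
    M=R.from_euler("xyz",s["tcp_rot"],degrees=True).as_matrix()
    o=M@T[:3,3]+s["tool_pos"]; w=M@T[:3,:3]@[a[0],-a[1],-np.cos(th)]
    return o+w*(z-o[2])/w[2]
E
python3 -c "
from h import *
print(wray(398/1.25,274/1.25,138), wray(397/1.25,249/1.25,96))"
```

```text
[578.52461167 269.10831155 138.        ] [579.05580151 268.5663298   96.        ]
```

Request:
{"method": "drive_tool", "body": {
  "steps": [0, 0.01, 0.01, 0.2, 0, 0, 0.01, 0, 0.2, 0, 0, 0.01, 0, 0.15, 0, 0, 0, 0, 0.1, 0, 0, 0, 0, 0.04, 0, 0, 0, 0, 0.0, 0]
}}

```text
time: 8.2
tool_pos: [586.0, 263.6, 110.4]
tcp_rot: [178.7, 3.0, 126.3]
ft_force: [0.3, 0.1, 0.1]
gripper_width: 1.0
```

```bash
python3 -c "
from h import *
rel(578.7,267,103,126.8)"
```

```text
t 8.2 pos [586.  263.6 110.4] rot [178.67   3.05 126.25] f [0.3 0.1 0.1] g 1.0
shift [ 0.075 -0.04   0.069] turn units -0.10962565507285546
```

Request:
{"method": "drive_tool", "body": {
  "steps": [0, 0.04, -0.03, 0.03, 0, 0, 0.04, -0.02, 0.04, 0, 0, 0, 0, 0, 0]
}}

```text
time: 8.5
tool_pos: [578.3, 267.0, 104.5]
tcp_rot: [178.5, 3.1, 126.2]
ft_force: [0.4, -0.1, -0.5]
gripper_width: 0.999
```

```bash
python3 -c "
from h import *
rel(578.7,267,103,126.8)"
```

```text
t 8.5 pos [578.3 267.  104.5] rot [178.48   3.12 126.18] f [ 0.4 -0.1 -0.5] g 0.999
shift [-0.002  0.003  0.015] turn units -0.12422384133678577
```

Request:
{"method": "drive_tool", "body": {
  "steps": [0.3, 0, 0, 0, 0, 0.6, 0, 0, 0, 0, 1, 0, 0, 0, 0, 1, 0, 0, 0, 0, 1, 0, 0, 0, 0, 1, 0, 0, 0, 0, 1, 0, 0, 0, 0],
  "force": 40
}}

```text
time: 9.2
tool_pos: [578.9, 267.7, 105.6]
tcp_rot: [178.4, 3.2, 126.2]
ft_force: [0.1, 0.1, -0.5]
gripper_width: 0.447
```

Request:
{"method": "drive_tool", "body": {
  "steps": [1, 0, 0, 0, 0, 1, 0, 0, 0, 0, 1, 0, 0, 0, 0, 1, 0, 0, 0, 0]
}}

```text
time: 9.6
tool_pos: [578.7, 267.5, 105.6]
tcp_rot: [178.4, 3.2, 126.2]
ft_force: [-0.1, 0.3, -0.3]
gripper_width: 0.265
```

```bash
python3 -c "
from h import *
rel(578.7,267.5,205.6,126.8)"
```

```text
t 9.6 pos [578.7 267.5 105.6] rot [178.39   3.16 126.22] f [-0.1  0.3 -0.3] g 0.265
shift [-0.055  0.028 -0.998] turn units -0.11511578698395511
```

Request:
{"method": "drive_tool", "body": {
  "steps": [1, -0.01, 0.005, -0.1, 0, 1, -0.01, 0.005, -0.2, 0, 1, -0.01, 0.005, -0.2, 0, 1, -0.01, 0.005, -0.2, 0, 1, 0, 0, 0, 0]
}}

```text
time: 10.1
tool_pos: [576.5, 266.8, 176.4]
tcp_rot: [178.8, 3.0, 126.2]
ft_force: [1.6, 0.7, -2.0]
gripper_width: 0.265
```

```bash
python3 -c "
from h import *
rel(578.7,267.5,265,126.8)"
```

```text
t 10.1 pos [576.5 266.8 176.4] rot [178.79   2.99 126.23] f [ 1.6  0.7 -2. ] g 0.265
shift [-0.053  0.04  -0.884] turn units -0.11446554119347922
```

Request:
{"method": "drive_tool", "body": {
  "steps": [1, -0.01, 0.01, -0.25, 0, 1, -0.01, 0.01, -0.25, 0, 1, -0.01, 0.01, -0.25, 0, 1, -0.01, 0.01, -0.15, 0, 1, 0, 0, 0, 0]
}}

```text
time: 10.6
tool_pos: [574.3, 267.6, 263.9]
tcp_rot: [179.4, 2.7, 126.2]
ft_force: [0.0, -0.9, -3.8]
gripper_width: 0.262
```

```bash
python3 -c "
from h import *
rel(533.3,-216.5,275,126.8)"
```

```text
t 10.6 pos [574.3 267.6 263.9] rot [179.39   2.74 126.24] f [ 0.  -0.9 -3.8] g 0.262
shift [-3.663 -3.192  0.03 ] turn units -0.11278744128346432
```

Request:
{"method": "drive_tool", "body": {
  "steps": [1, -0.15, -0.13, 0, 0, 1, -0.26, -0.23, 0, 0, 1, -0.26, -0.23, 0, 0, 1, -0.26, -0.23, 0, 0, 1, -0.26, -0.23, 0, 0, 1, -0.26, -0.23, 0, 0, 1, -0.26, -0.23, 0, 0, 1, -0.26, -0.23, 0, 0, 1, -0.26, -0.23, 0, 0, 1, -0.26, -0.23, 0, 0, 1, -0.26, -0.23, 0, 0, 1, -0.26, -0.23, 0, 0, 1, -0.15, -0.13, 0, 0, 1, 0, 0, 0, 0]
}}

```text
time: 12.0
tool_pos: [521.3, -165.1, 250.1]
tcp_rot: [-179.1, 1.1, 126.5]
ft_force: [0.4, 0.5, -2.0]
gripper_width: 0.265
```

```bash
python3 -c "
from h import *
rel(533.3,-216.5,235,126.8)"
```

```text
t 12.0 pos [ 521.3 -165.1  250.1] rot [-179.08    1.07  126.46] f [ 0.4  0.5 -2. ] g 0.265
shift [-0.481 -0.206  0.163] turn units -0.0675169119795271
```

Request:
{"method": "drive_tool", "body": {
  "steps": [1, -0.25, -0.1, 0, 0, 1, -0.22, -0.1, 0, 0, 1, 0, 0, 0, 0, 1, 0, 0, 0, 0]
}}

```text
time: 12.4
tool_pos: [529.7, -211.6, 244.9]
tcp_rot: [-178.9, 0.3, 126.4]
ft_force: [0.6, 0.6, -3.3]
gripper_width: 0.268
```

```bash
python3 - <<'E'
from h import *
rel(533.3,-216.5,220,126.8)
im,d=capture("wrist"); save("w2",im,1.25)
E
```

```text
t 12.4 pos [ 529.7 -211.6  244.9] rot [-178.94    0.29  126.42] f [ 0.6  0.6 -3.3] g 0.268
shift [-0.06   0.004  0.249] turn units -0.07565962600221213
```

View pics/w2.png

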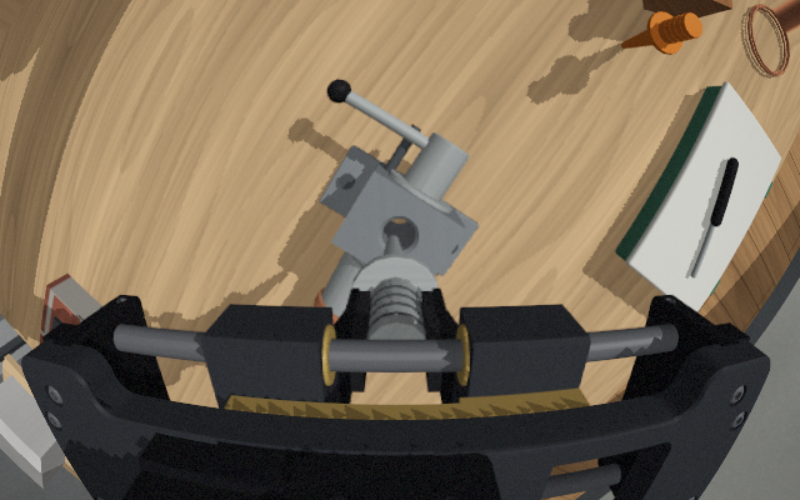

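The wrist view shows the holder's hole centred at (400,233), the pin's tip at about (394,237) and the lever level. The pin hangs straight between the fingers.

```bash
python3 -c "
from h import *
print('hole',wray(400/1.25,233/1.25,100),'tip',wray(394/1.25,237/1.25,149))"
```

```text
hole [ 532.18923336 -212.83370322  100.        ] tip [ 522.92427191 -206.60875891  149.        ]
```

Request:
{"method": "drive_tool", "body": {
  "steps": [1, -0.06, 0.015, 0.1, 0, 1, -0.02, 0, 0.1, 0, 1, 0, 0, 0, 0, 1, 0, 0, 0, 0]
}}

```text
time: 12.85
tool_pos: [535.0, -213.6, 221.7]
tcp_rot: [-178.9, 0.1, 126.7]
ft_force: [0.6, 0.2, -3.2]
gripper_width: 0.265
```

```bash
python3 - <<'E'
from h import *
rel(533,-215,200,126.8)
im,d=capture("wrist"); save("w3",im[110:300,230:410],3)
im,d,P=cloud("side"); save("s3",im[60:180,280:400],4)
E
python3 -c "
import cv2,numpy as np
a=cv2.imread('pics/w3.png');b=cv2.imread('pics/s3.png')
a=a[:480,:]; cv2.imwrite('pics/c3.png',cv2.resize(np.hstack([a,b]),(800,375)))"
```

```text
t 12.85 pos [ 535.  -213.6  221.7] rot [-1.7889e+02  7.0000e-02  1.2666e+02] f [ 0.6  0.2 -3.2] g 0.265
shift [ 0.001 -0.02   0.217] turn units -0.027529462533743755
```

View pics/c3.png

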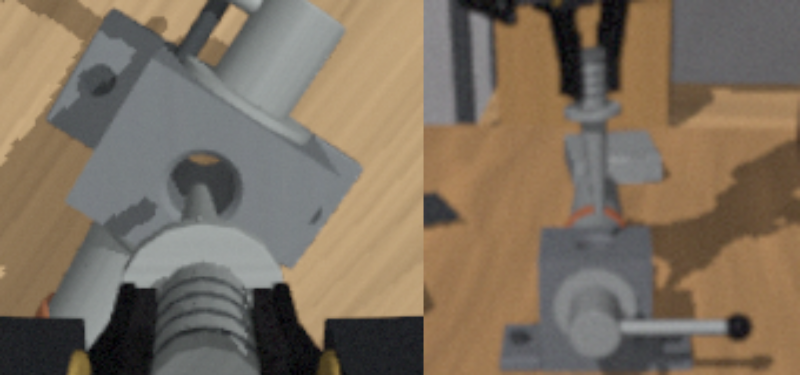

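In the left panel the tip is at (200,190) against a hole centre of (204,185). In the right panel the pin hangs at (597,130), leaning slightly, above the holder.

```bash
python3 -c "
from h import *
h=wray(316.5,189,100);t=wray(315,191,126);print('hole',h,'tip',t)
d=(h-t)[:2]; print('needed tool x',d@[-.6,.8],'y',d@[.8,.6])"
```

```text
hole [ 532.31577891 -213.62241494  100.        ] tip [ 528.44761936 -209.72730744  126.        ]
needed tool x -5.436981730933986 y 0.7574631295285201
```

Request:
{"method": "drive_tool", "body": {
  "steps": [1, -0.03, 0, 0.1, 0, 1, 0, 0, 0.1, 0, 1, 0, 0, 0, 0]
}}

```text
time: 13.25
tool_pos: [536.9, -216.7, 201.2]
tcp_rot: [-178.9, 0.2, 126.7]
ft_force: [0.4, 0.3, -3.0]
gripper_width: 0.26
```

```bash
python3 -c "
from h import *
rel(535,-215.5,180,126.8)"
```

```text
t 13.25 pos [ 536.9 -216.7  201.2] rot [-178.93    0.18  126.66] f [ 0.4  0.3 -3. ] g 0.26
shift [ 0.022 -0.004  0.212] turn units -0.028531306079699448
```

Request:
{"method": "drive_tool", "body": {
  "steps": [1, 0, -0.01, 0.1, 0, 1, 0, 0, 0.1, 0, 1, 0, 0, 0, 0]
}}

```text
time: 13.55
tool_pos: [535.5, -217.7, 179.1]
tcp_rot: [-178.9, 0.1, 126.6]
ft_force: [0.5, -0.2, -2.6]
gripper_width: 0.267
```

```bash
python3 -c "
from h import *
rel(533,-214.7,160,126.8)"
```

```text
t 13.55 pos [ 535.5 -217.7  179.1] rot [-1.7891e+02  1.5000e-01  1.2664e+02] f [ 0.5 -0.2 -2.6] g 0.267
shift [0.04  0.002 0.191] turn units -0.03179823512680287
```

Request:
{"method": "drive_tool", "body": {
  "steps": [1, 0.01, 0, 0.07, 0, 1, 0.005, 0, 0.07, 0, 1, 0, 0, 0.05, 0, 1, 0, 0, 0, 0]
}}

```text
time: 13.95
tool_pos: [534.3, -216.7, 158.2]
tcp_rot: [-178.9, 0.1, 126.6]
ft_force: [-1.1, 0.1, -3.8]
gripper_width: 0.264
```

```bash
python3 -c "
from h import *
rel(533,-214.7,140,126.8)"
```

```text
t 13.95 pos [ 534.3 -216.7  158.2] rot [-1.7891e+02  1.3000e-01  1.2663e+02] f [-1.1  0.1 -3.8] g 0.264
shift [0.024 0.006 0.181] turn units -0.03353109437568378
```

Request:
{"method": "drive_tool", "body": {
  "steps": [1, 0.01, 0, 0.07, 0, 1, 0.005, 0, 0.07, 0, 1, 0, 0, 0.04, 0, 1, 0, 0, 0, 0]
}}

```text
time: 14.35
tool_pos: [533.4, -215.8, 138.8]
tcp_rot: [-178.9, 0.2, 126.6]
ft_force: [0.1, -0.5, -3.1]
gripper_width: 0.263
```

```bash
python3 - <<'E'
from h import *
rel(533,-214.7,116,126.8)
im,d=capture("wrist"); save("w4",im[110:300,230:410],2)
im,d,P=cloud("side"); save("s4",im[60:180,280:400],3)
a=cv2.imread('pics/w4.png')[:360];b=cv2.imread('pics/s4.png')
cv2.imwrite('pics/c4.png',np.hstack([a,b]))
E
```

```text
t 14.35 pos [ 533.4 -215.8  138.8] rot [-178.93    0.18  126.64] f [ 0.1 -0.5 -3.1] g 0.263
shift [0.012 0.008 0.228] turn units -0.03164553391784466
```

View pics/c4.png

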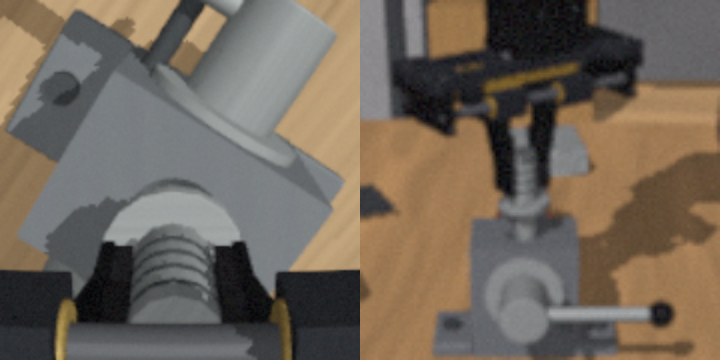

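The pin is well inside the hole with its collar about 20 mm above the holder, no side force, and the lever level. Continuing down.

Request:
{"method": "drive_tool", "body": {
  "steps": [1, 0.005, 0.003, 0.06, 0, 1, 0.005, 0.003, 0.05, 0, 1, 0, 0, 0.03, 0, 1, 0, 0, 0, 0]
}}

```text
time: 14.85
tool_pos: [534.0, -215.3, 124.9]
tcp_rot: [-179.0, 0.3, 126.6]
ft_force: [0.1, -0.8, -3.3]
gripper_width: 0.266
```

Request:
{"method": "drive_tool", "body": {
  "steps": [1, 0, 0, 0.03, 0, 1, 0, 0, 0.03, 0, 1, 0, 0, 0.01, 0]
}}

```text
time: 15.15
tool_pos: [534.1, -215.6, 117.5]
tcp_rot: [-179.0, 0.4, 126.6]
ft_force: [-0.9, 0.1, -3.4]
gripper_width: 0.265
```

Request:
{"method": "drive_tool", "body": {
  "steps": [1, 0, 0, 0.015, 0, 1, 0, 0, 0.015, 0, 1, 0, 0, 0.01, 0]
}}

```text
time: 15.45
tool_pos: [534.1, -215.6, 116.6]
tcp_rot: [-179.0, 0.4, 126.7]
ft_force: [-1.5, 0.6, 2.2]
gripper_width: 0.264
```

Request:
{"method": "drive_tool", "body": {
  "steps": [1, 0, 0, 0.02, 0, 1, 0, 0, 0.02, 0]
}}

```text
time: 15.65
tool_pos: [534.0, -215.5, 116.3]
tcp_rot: [-179.0, 0.5, 126.7]
ft_force: [-4.3, 3.4, 12.2]
gripper_width: 0.267
```

The collar is seated, at z≈116 as expected, with contact force rising. Releasing and retreating upwards.

Request:
{"method": "drive_tool", "body": {
  "steps": [0.5, 0, 0, 0, 0, 0, 0, 0, 0, 0, 0, 0, 0, 0, 0, 0, 0, 0, 0, 0, 0, 0, 0, 0, 0, 0, 0, 0, 0, 0, 0, 0, 0, 0, 0, 0, 0, 0, 0, 0]
}}

```text
time: 16.45
tool_pos: [535.6, -216.7, 117.2]
tcp_rot: [-179.1, 0.7, 126.7]
ft_force: [1.0, 0.2, 0.0]
gripper_width: 0.904
```

Request:
{"method": "drive_tool", "body": {
  "steps": [0, 0, 0, -0.1, 0, 0, 0, 0, -0.2, 0, 0, 0, 0, -0.3, 0, 0, 0, 0, -0.3, 0, 0, 0, 0, -0.3, 0, 0, -0.3, 0, 0, 0, 0, -0.4, 0, 0, 0, 0, -0.4, 0, 0, 0, 0, -0.4, 0, 0, 0, 0, -0.4, 0, 0, 0, 0, 0, 0, 0, 0]
}}

```text
time: 17.55
tool_pos: [652.5, -369.6, 252.7]
tcp_rot: [-179.2, 0.9, 126.8]
ft_force: [-0.5, -0.5, -0.4]
gripper_width: 0.999
```

```bash
python3 - <<'E'
from h import *
s=sense(); print(s["time"],s["tool_pos"],s["ft_force"])
im,d,P=cloud("top"); z=P[...,2]
for n,(x,y) in dict(pin=(533,-215),ball=(620.6,209),sq=(537,320)).items():
    q=P[(np.hypot(P[...,0]-x,P[...,1]-y)<30)&(z>114)&(z<180)]; k=q[q[:,2]>np.percentile(q[:,2],95)-6] if len(q) else q
    print(n,len(q),k.mean(0).round(1) if len(k) else None,q[:,2].max() if len(q) else None)
q=P[(np.hypot(P[...,0]-533,P[...,1]+215)<19)&(z>100)&(z<114)]; print("collar",len(q),np.median(q,0))
q=P[(abs(P[...,1]+147)<6)&(P[...,0]>430)&(P[...,0]<490)&(z>50)&(z<150)]; print("lever",len(q),np.percentile(q[:,2],90))
im2,_,_=cloud("side"); save("c5",np.vstack([im[130:280,320:520],im2[60:210,220:420]]),2)
E
```

```text
17.55 [ 652.54758061 -369.58120826  252.65165663] [-0.49685433 -0.52443116 -0.44843936]
pin 0 None None
ball 167 [620.6 209.6 151.8] 157.30599320820534
sq 84 [536.7 321.3 134.4] 139.39732893082214
collar 0 [nan nan nan]
  return _methods._mean(a, axis=axis, dtype=dtype,
  ret = um.true_divide(
Traceback (most recent call last):
IndexError: index -1 is out of bounds for axis 0 with size 0
```

The arm is blocking the top view, so I'll move it aside.

Request:
{"method": "drive_tool", "body": {
  "steps": [0, -0.04, -0.4, 0, 0, 0, -0.04, -0.4, 0, 0, 0, -0.04, -0.4, 0, 0, 0, -0.04, -0.4, 0, 0, 0, -0.04, -0.4, 0, 0, 0, -0.04, -0.4, 0, 0, 0, -0.04, -0.4, 0, 0, 0, -0.04, -0.4, 0, 0, 0, 0, 0, 0, 0]
}}

```text
time: 18.5
tool_pos: [405.3, -576.3, 261.5]
tcp_rot: [-179.3, 0.1, 127.5]
ft_force: [0.0, 1.1, -0.1]
gripper_width: 1.002
```

```bash
python3 - <<'E'
from h import *
s=sense(); print(s["time"],s["tool_pos"],s["ft_force"])
im,d,P=cloud("top"); z=P[...,2]
im2,_,_=cloud("side"); save("c5",np.vstack([im[130:280,320:520],im2[60:210,220:420]]),2)
q=P[(np.hypot(P[...,0]-533,P[...,1]+215)<30)&(z>140)&(z<180)]; print("pin top",len(q),q.mean(0).round(1) if len(q) else 0,q.max(0) if len(q) else 0)
q=P[(np.hypot(P[...,0]-533,P[...,1]+215)<21)&(z>103)&(z<112)]; print("collar",len(q),np.median(q,0))
q=P[(abs(P[...,1]+147)<6)&(P[...,0]>430)&(P[...,0]<490)&(z>50)&(z<150)]; print("lever",len(q),np.percentile(q[:,2],90) if len(q) else 0)
E
```

```text
18.5 [ 405.2910472  -576.25230046  261.45450265] [ 0.02056141  1.06433702 -0.14394738]
pin top 105 [ 533.6 -215.4  148.3] [ 545.58578881 -203.9646403   153.83481224]
collar 146 [ 526.57463926 -208.09648488  106.95527494]
lever 124 68.44640517160164
```

View pics/c5.png

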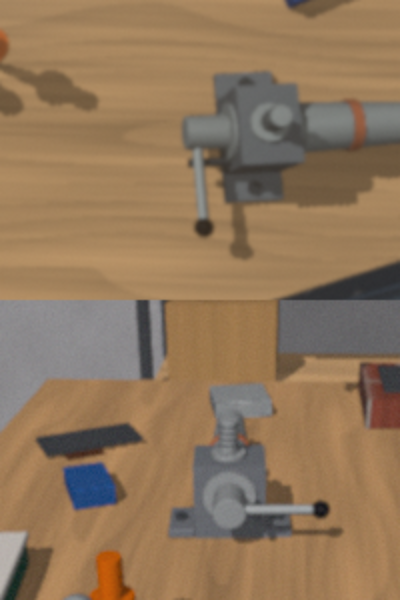

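The pin stands upright in the holder, with its top at z≈148 (148 expected when home) and its axis at (533.6, -215.4). The lever is level and both punches are where they started. Handing in.

```bash
python3 -c "
from rig import *
print(job_done())"
```

```text
the job is handed in; nothing more can be done
None
```

I pushed the lever down to its stop, moved the collared pin from the stand into the holder's hole, released it and handed the job in at about 18.6 s. `job_done` reports no verdict, so the result rests on these last checks:

- **Pin:** its top is at z≈148 mm, which is the height expected when it is home. Its axis is at (533.6, −215.4), within about 3 mm of my estimates of the hole centre. It looks upright, with the collar about flush on the holder.
- **Lever:** it is level, with its top at about 65–68 mm against a nominal 66.
- **Punches:** both were still standing, with their tops within about 1 mm of where they started. The robot was clear of everything.

Three things were off along the way:

- **Hard press:** the last press on the lever stop peaked at a reported 85 N at the wrist, under the 120 N limit but more than I intended. It was made with the fingertips.
- **Camera mismatch:** the wrist and top cameras disagreed by about 3.5 mm in y, so I used values between the two.
- **Tool tilt:** the tool picked up about 3° of tilt, so the pin leaned slightly in the grip. I corrected for that while inserting it.

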